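# Load the twine stand and hold its guide post up for threading

### The job

Load the full red-and-white spool of baker's twine onto the upright post of the iron twine stand, lowering it right down onto the foot before you let go. Then squeeze the red thumb button on the head of the post, draw the telescoping post up past its first stop to the second stop, and finish holding it up there by the head, because it drops back as soon as it is let go and I want to thread the eye. Leave everything else on the counter where it stands.

Things in the scene. Friction and masses are not known exactly. Their poses are not given: they have to be found in the camera images.
- spool: Loose full spool of baker's twine, upright, 0.13-0.25 kg: cardboard core 100 mm tall, 44 mm outside, 38 mm bore right through; white winding with red bands, 74 mm across, from 12 to 80 mm up. Grasp it by the top 20 mm of bare core. Origin: centre of the underside, z up the bore; any yaw. It stands in one of three spots shared with the bare core and the jar.
- stand: Twine stand, too heavy to move: dark iron round foot, 150 mm diameter, 22 mm high; upright brass tube, 24 mm diameter, up to 125 mm above the counter, the head on top. A brass cone at the foot (32 mm across, 12 mm high) centres the spool. Origin: centre of the underside, on the counter; z up along the post. The thumb button faces the stand's +y.
- stand_seat (a point): Centre of the top of the iron foot, on the post's axis, 22 mm above the counter; the underside of the seated spool rests here. The spool's top is then 122 mm above the counter and the home head and eye stand 42.5 mm above that: hold the spool by the very top of its core to keep the gripper's body clear of the eye.
- head: Sage-green head of the sliding post. Origin: centre of the grip, on the axis, 139.5 mm above the counter at home. Block 16 mm (stand x) by 18 mm (stand y), from 14.5 mm below the origin (3 mm over a seated spool) to 12.5 mm above, and a steel thread eye 12.5 mm higher. Axes as the stand's. Red round thumb button, 14 mm diameter, at origin height, 4 mm proud of the +y face.
- post (a joint): How far the telescoping post is drawn up, m: 0 home, 0.045 first stop, 0.085 second stop (solid end). Caught at 0 and, with the button out, at 0.045; the button must be in to leave either. No catch at 0.085: weight and a return spring pull down with about 6 N (5 N at home), and let go there it drops to the first stop.
- thumb (a joint): How far the red button is pressed, m: 0 out, 0.004 flush with the block (catch free from about 0.003). Spring 3 N at first, 6 N flush. Fingers closing along the stand's y on the button and the opposite face (22 mm over both, 18 mm when flush) press it; keep it pressed while drawing up.
- spent_core: Loose bare cardboard core of a used-up spool (44 mm diameter, 100 mm tall, no twine), standing upright; bystander. Origin: centre of the underside.
- sugar_jar: Loose glass jar with a wooden lid, 80 mm diameter, 120 mm tall; bystander. Origin: centre of the underside.
- bowl: Loose orange plastic mixing bowl, 200 mm across, 100 mm tall; bystander. Origin: centre of the underside.
- paddle: Loose steel mixer paddle lying flat, about 170 x 125 mm, 23 mm high; bystander. Origin: at the end of its stem, on the counter.
- cup: Loose steel measuring cup, 82 mm across, 60 mm tall, with a flat handle reaching 125 mm from its middle; bystander. Origin: centre of the underside.
Not all that is in view belongs to the job. Leave any green or turquoise look-alike of the spool alone.

How it is judged:
By the outcome, as a careful person would: the job done as asked, in the order asked, and still so for the second after the job is handed in, while the arm keeps its last pose, push and grip.
It also fails if it takes over 54 s, if anything falls off the work surface, if the arm or the gripper's body presses on something with over 40 N, if the wrist force passes 120 N, or if a joint passes its speed limit or range.

### The arm

A 7-joint arm with a two-finger parallel gripper is mounted at the origin on the work surface. World frame = base frame: x ahead of the robot, y to its left, z up, the work surface at z = 0. Lengths are in m, angles in degrees, forces in N, time in s.
With the tool pointing down it reaches from about 0.425 to 0.875 m from the base axis. Payload 4.7 kg.
Tool frame: the origin (TCP) lies on the centre line of the jaws, within the pads' length; the fingertips stand 25 mm ahead of it and the grasp point (between the pads) lies 6 mm ahead of it (manip.nose_length is the distance from the TCP to the fingertips, in m); z points along the fingers, y is the line along which they close (so a half turn about z gives the same grasp; the last joint's range is limited). The gripper opens to 87 mm and grips with 3 to 60 N. Pads are 19 mm wide; open, the fingers measure 117 mm over their backs; the gripper's body (75 mm by 190 mm) begins 51 mm behind the grasp point.
Start: joints at [66.01, 18.392, -4.016, 83.108, 1.295, 78.541, -3.26], TCP at [0.273, -0.59, 0.226] pointing down, gripper open.
Joint ranges: [-163.93, 163.93], [-17.29, 119.83], [-79.2, 71.16], [3.27, 140.29], [-89.18, 269.18], [5.43, 117.66], [-154.24, 154.24]. Speed limits (degrees/s): [147.25, 147.25, 180, 180, 180, 180, 180].

### API

Orientations are given as [roll, pitch, yaw] about the fixed x, y, z axes, in that order (R = Rz(yaw) Ry(pitch) Rx(roll)).
In Python, from rig import manip, optics, order gives the robot as it stands. The module is installed in compiled form; this text tells all that it offers.
- The arm moves only by the tool step_arm, never from a script. Its argument "deltas" is one flat list of numbers, 7 for each row, row after row: the turn, a rotation vector about the tool's x, y, z in rad, then the shift along the tool's x, y, z in cm, then the finger opening in cm, from 0 to 8.7. A call has 1 to 5 rows; each row is the pose to reach, as a shift and turn from the pose commanded when the call began, along the tool's axes at that moment; what a row does not reach only later rows make up. A row lasts 1/8 s, in which the tool goes at most 62.5 mm and 10.7 degrees, less where a joint would pass 70% of its speed; a pose out of reach is approached as far as the arm can. A call with a gripper value outside its range is refused whole. The fingers move at their own pace and stop on an object; "force" is the grip in N (left out, the last holds). Time passes only in rows, so rows that repeat a pose let the fingers close. It gives the time, the measured TCP pose, the force, the opening and the grip force at its end, in the units of the state.
- manip.sense(): the state, without advancing time (a new reading comes with each control period).
- optics.camera(name): name is "scene" or "top" or "wrist"; returns (picture, depth): 480x640x3 uint8, red, green, blue; 480x640 float32, m along the optical axis (not along the pixel's ray), 0 where there is no reading.
- optics.get_calibration(name): a dict with "intrinsics" (3x3 intrinsics, pixels), "rvec" (rotation vector, rad) and "tvec" (3), from world to camera coordinates, as OpenCV has them. Camera axes: x right, y down, z forward; pixel columns grow to the right and rows downward; lengths in m; the calibration is good to about 2 mm. A picture is of the moment at which its call begins: read the wrist's pose just before it. get_calibration takes no time and is no camera call; for the wrist camera it gives the pose at the moment of the call.
- order.job_done(): hands the job in; it is judged then, once.
Trained networks look in the newest picture that a camera, given by its name, has taken for a name from the list of things; names that differ only in an ending like _2 or _b are one class to them, and where a whole thing is asked for, a point or a joint stands for the part that bears it (a point fixed in the world has none). Each returns a list of dicts, best first, with "p" (0 to 1); they miss things now and then, are a little off and sometimes report something else, mostly with a low value. They report only what shows in the picture. A call takes as long as a camera call. They do not tell look-alikes from the thing itself.
- optics.trace(query, camera): "mask" (480x640 bool, what is visible of it) and "rect" ([left, top, width, height] in pixels, round what is visible of it).
The state is a dict: "t": time; "qpos": joint angles; "joint_vel": joint speeds; "joint_torque": joint torques, N m; "position": TCP position; "ee_rot": TCP orientation; "contact_force": force on the tool from outside, world axes, zero at the start; "torque": the same for the moment, N m; "width": opening from 0.0 (shut) to 1.0 (fully open); "grip_force": force on a finger pad.
Only numpy, scipy, OpenCV 4.12 (cv2) and the standard library are available. Lean on these libraries where they do the work, as an engineer would, in place of code of your own. Each camera call takes 0.05 s, during which the arm holds its last target. There are 200 camera calls.

## Working session

There is one attempt and no reset: what is moved stays moved. The work goes in short steps, Python scripts to look and compute and a tool call to move; the robot and the scene stay as the last step left them, time stands still between calls to the robot, and variables do not carry over. Pictures are saved under pics/ and viewed, at most 10 in all, crops included, and the job is handed in when it is done.

Besides the shell and the picture viewer there is one more tool, called after "Request:" by a JSON object that holds its "api" and its "payload", one argument or row to a line. step_arm: Moves the arm, as the interface text tells. Its arguments: {"type":"object","properties":{"deltas":{"type":"array"},"force":{"type":"number"}},"required":["deltas"]}

```bash
mkdir -p pics; cat > h.py <<'E'
import numpy as np, cv2
from rig import manip, optics, order
def cal(n):
    c=optics.get_calibration(n); R=cv2.Rodrigues(np.array(c["rvec"],float))[0]
    return np.array(c["intrinsics"],float),R,np.array(c["tvec"],float).ravel()
def cloud(d,c,mask=None):
    K,R,t=c
    m=d>0
    if mask is not None: m&=mask
    v,u=np.nonzero(m); z=d[v,u]
    P=np.stack([(u-K[0,2])*z/K[0,0],(v-K[1,2])*z/K[1,1],z],1)
    return (P-t)@R,u,v
def proj(p,c):
    K,R,t=c; q=K@(R@np.array(p)+t); return q[:2]/q[2]
def save(n,im): cv2.imwrite("pics/"+n+".png",im[:,:,::-1])
E
python3 - <<'E'
from h import *
print(manip.sense(),manip.nose_length)
for n in("scene","top"):
    im,d=optics.camera(n); c=cal(n); save(n+"1",im); np.savez(n+"1.npz",im=im,d=d)
    for q in("spool","stand","head","thumb","spent_core","sugar_jar","bowl","paddle","cup"):
        for r in optics.trace(q,n)[:3]:
            P,u,v=cloud(d,c,r["mask"])
            if len(P): print(n,q,round(r["p"],2),r["rect"],np.round(np.percentile(P,5,axis=0),3),np.round(np.percentile(P,95,axis=0),3))
E
```

```text
{'t': 0.0, 'qpos': array([66.01083425, 18.43978037, -4.01614836, 83.17461108,  1.29422374,
       78.53972297, -3.26090784]), 'joint_vel': array([ 0.00653724,  0.06942916,  0.10744892, -0.02613422,  0.02069142,
       -0.03023454, -0.05493557]), 'joint_torque': array([ 4.26322285e-04, -4.91281486e+01, -4.03501410e-01, -3.12525702e+01,
       -6.39788643e-02,  4.38749744e-02,  1.61533899e-04]), 'position': array([ 0.27235194, -0.58959614,  0.22505596]), 'ee_rot': array([-1.79891087e+02,  4.72473367e-03,  2.47984361e+01]), 'contact_force': array([ 0.180319  ,  0.35392552, -0.64463881]), 'torque': array([ 0.00088706,  0.00805569, -0.01390938]), 'grip_force': 0.0, 'width': 1.005805644472161} 0.025
scene spool 0.82 [206.1, 247.1, 29.3, 31.0] [ 0.425 -0.311  0.027] [ 0.48  -0.25   0.097]
scene spool 0.79 [181.7, 213.2, 27.5, 34.7] [ 0.296 -0.351  0.021] [ 0.351 -0.291  0.096]
scene spool 0.75 [251.9, 219.1, 24.3, 35.0] [ 0.374 -0.183  0.023] [ 0.43  -0.12   0.097]
scene stand 0.63 [307.3, 262.3, 53.3, 55.7] [ 0.56  -0.077  0.011] [0.677 0.041 0.111]
scene spent_core 0.88 [235.4, 304.3, 22.
[... 742 characters left out ...]
244  0.101]
top spool 0.73 [420.0, 309.1, 30.5, 31.4] [ 0.285 -0.342  0.05 ] [ 0.344 -0.283  0.102]
top stand 0.93 [285.5, 174.6, 57.7, 58.7] [ 0.549 -0.074  0.014] [0.67  0.047 0.102]
top stand 0.38 [456.1, 213.7, 67.9, 51.2] [ 0.484 -0.551  0.002] [ 0.592 -0.404  0.022]
top spent_core 0.57 [398.4, 183.4, 25.4, 25.8] [ 0.613 -0.276  0.009] [ 0.654 -0.237  0.102]
top sugar_jar 0.81 [185.7, 257.3, 39.5, 34.3] [0.377 0.211 0.018] [0.44  0.276 0.126]
top bowl 0.45 [185.6, 257.4, 39.9, 38.4] [0.377 0.211 0.012] [0.441 0.275 0.125]
top paddle 0.69 [456.2, 213.4, 69.7, 51.6] [ 0.485 -0.551  0.001] [ 0.592 -0.402  0.022]
top cup 0.91 [88.1, 245.1, 71.3, 34.5] [0.403 0.384 0.   ] [0.471 0.513 0.062]
```

```bash
python3 - <<'E'
import cv2,numpy as np
a=cv2.imread("pics/scene1.png")[160:360,120:400];b=cv2.imread("pics/top1.png")[150:350,260:460]
a=cv2.resize(a,None,fx=2.85,fy=2.85,interpolation=2)[:, :798]
b=cv2.resize(b,(600,600),interpolation=2)
cv2.imwrite("pics/sc2.png",a);cv2.imwrite("pics/tp2.png",b)
E
```

```text
(no output)
```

View pics/sc2.png

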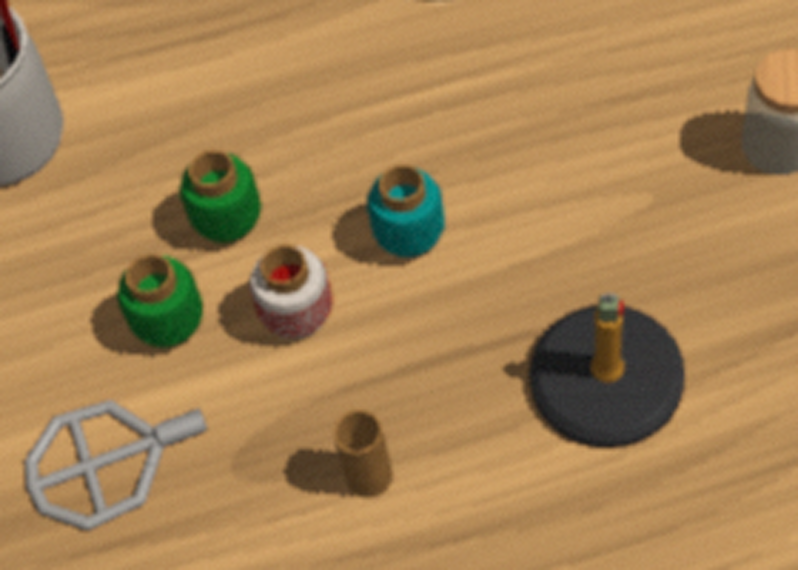

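View pics/tp2.png

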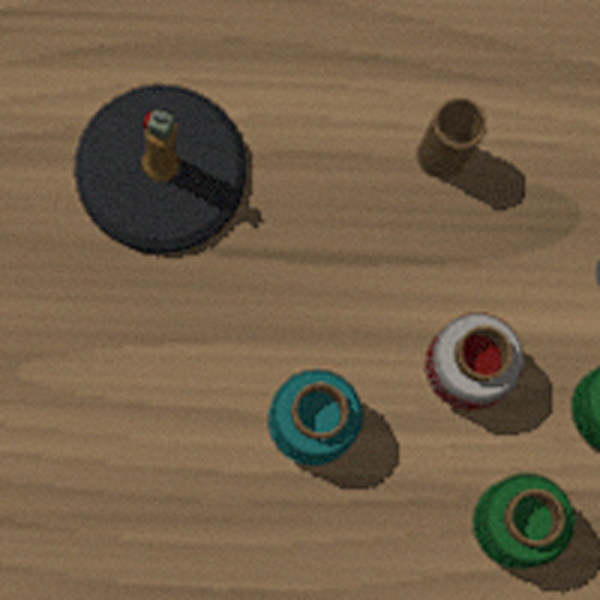

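The white spool with red bands sits at scene crop (290,290) and top crop (475,360). The green and turquoise look-alikes are around it. The stand is at top crop (160,165), with its red button on the left, towards world +y. Next I'll fit the centres.

```bash
cat >> h.py <<'E'
from scipy.optimize import least_squares
def circ(P,r):
    return least_squares(lambda c:np.hypot(P[:,0]-c[0],P[:,1]-c[1])-r,np.median(P[:,:2],0),loss="soft_l1",f_scale=0.001).x
def near(P,x,y,r): return np.hypot(P[:,0]-x,P[:,1]-y)<r
E
python3 - <<'E'
from h import *
for n in("scene","top"):
    f=np.load(n+"1.npz"); im,d=f["im"].astype(int),f["d"]; c=cal(n)
    P,u,v=cloud(d,c); col=im[v,u]
    s=near(P,.446,-.277,.05)
    k=s&(P[:,2]>.094)&(P[:,2]<.108); print(n,"core",k.sum(),circ(P[k],.0205),P[k].mean(0), "zmax",P[s][:,2].max())
    k=s&(P[:,2]>.03)&(P[:,2]<.076); print("wind",circ(P[k],.037))
    k=near(P,.61,-.015,.09)&(P[:,2]>.016)&(P[:,2]<.03); X=P[k][:,:2].astype(np.float32)
    print("foot",cv2.minEnclosingCircle(X),(X.max(0)+X.min(0))/2, np.median(P[k][:,2]))
    k=near(P,.61,-.015,.04)&(P[:,2]>.04)&(P[:,2]<.115); print("tube",k.sum(),circ(P[k],.012))
    k=near(P,.61,-.015,.05)&(P[:,2]>.127)&(P[:,2]<.18); print("head",k.sum(),P[k].mean(0),P[k].max(0),P[k].min(0))
    red=(col[:,0]>90)&(col[:,0]>2*col[:,1])&(col[:,0]>2*col[:,2])
    k=near(P,.61,-.015,.05)&red; print("red",k.sum(),P[k].mean(0),u[k],v[k])
    for z in(.1395,): print(proj([.612,-.015,z],c))
    for q in [(.395,-.148),(.315,-.315),(.46,-.39),(.634,-.258)]:
        k=near(P,*q,.05)&(P[:,2]>.03); print(q,np.round(P[k].mean(0),3) if k.any() else 0)
E
```

```text
scene core 56 [ 0.44488354 -0.27991746] [ 0.44449587 -0.28031748  0.0982499 ] zmax 0.10434568301179242
wind [ 0.44390256 -0.28030823]
foot ((0.6129176020622253, -0.016320383176207542), 0.07439195364713669) [ 0.61270535 -0.01807371] 0.020441289650069847
tube 127 [ 0.61055238 -0.01553841]
head 70 [ 0.61511702 -0.01587946  0.14601027] [ 0.62320741 -0.00524951  0.16506689] [ 0.60322428 -0.02552339  0.12727567]
red 4 [ 0.61521661 -0.00586539  0.14308523] [337 337 337 337] [266 267 268 269]
[333.18297106 268.18542491]
(0.395, -0.148) [ 0.405 -0.152  0.071]
(0.315, -0.315) [ 0.328 -0.32   0.071]
(0.46, -0.39) [ 0.437 -0.397  0.068]
(0.634, -0.258) [ 0.636 -0.26   0.07 ]
top core 82 [ 0.44462856 -0.27727456] [ 0.44526686 -0.27604322  0.10030523] zmax 0.11087467407933937
wind [ 0.44482721 -0.27753236]
foot ((0.6100649237632751, -0.012909111566841602), 0.07458964735269547) [ 0.6103024  -0.01300681] 0.02291429561995118
tube 74 [ 0.6116711  -0.01298464]
head 91 [ 0.60835802 -0.01213483  0.14746123] [ 0.61965762 -0.00118449  0.16664741] [ 0.59919678 -0.02538918  0.12702192]
red 5 [ 0.61271452 -0.00224087  0.1471988 ] [309 308 309 308 308] [188 189 189 190 191]
[313.75253839 190.81729271]
(0.395, -0.148) [ 0.391 -0.145  0.077]
(0.315, -0.315) [ 0.314 -0.313  0.077]
(0.46, -0.39) [ 0.429 -0.393  0.078]
(0.634, -0.258) [ 0.633 -0.256  0.073]
```

```bash
cat >> h.py <<'E'
from scipy.spatial.transform import Rotation as Ro
def go(x,y,z,yaw,grip=None):
    s=manip.sense(); R=Ro.from_euler("xyz",s["ee_rot"],degrees=True); T=Ro.from_euler("xyz",[180,0,yaw],degrees=True)
    r=(R.inv()*T).as_rotvec(); p=R.inv().apply(np.array([x,y,z])-s["position"])*100
    print("pos",s["position"].round(4),"rpy",s["ee_rot"].round(2),"turn",r.round(4),"cm",p.round(2),"rows",max(np.linalg.norm(p)/6.25,np.degrees(np.linalg.norm(r))/10.7).round(2),"F",s["contact_force"].round(1),"t",s["t"])
E
python3 - <<'E'
from h import *
for n in("scene","top"):
    f=np.load(n+"1.npz"); P,u,v=cloud(f["d"],cal(n))
    k=(P[:,2]>.13)&(P[:,2]<.6)&(np.hypot(P[:,0],P[:,1])>.25)&(np.hypot(P[:,0]-.272,P[:,1]+.59)>.12)
    Q=np.round(P[k][:,:2]/.05)*.05
    for q in np.unique(Q,axis=0):
        s=P[k][(Q==q).all(1)]; 
        if len(s)>8: print(n,q,len(s),s[:,2].max().round(3))
go(.4447,-.2787,.26,24.8)
E
```

```text
scene [-0.75 -0.65] 17 0.161
scene [-0.7  -0.75] 47 0.196
scene [-0.7 -0.7] 106 0.195
scene [-0.7  -0.65] 87 0.187
scene [-0.65 -0.75] 55 0.196
scene [-0.65 -0.7 ] 145 0.197
scene [-0.65 -0.65] 108 0.189
scene [-0.65 -0.45] 20 0.178
scene [-0.6  -0.75] 250 0.196
scene [-0.6 -0.7] 365 0.197
scene [-0.6  -0.65] 145 0.19
scene [-0.6  -0.45] 23 0.184
scene [-0.55 -0.75] 17 0.157
scene [-0.55 -0.7 ] 19 0.171
scene [ 0.05 -0.5 ] 38 0.292
scene [ 0.1 -0.6] 20 0.288
scene [ 0.1  -0.55] 91 0.293
scene [ 0.1 -0.5] 450 0.3
scene [ 0.1  -0.45] 29 0.285
scene [ 0.15 -0.6 ] 13 0.164
scene [ 0.15 -0.55] 17 0.288
scene [ 0.15 -0.45] 175 0.294
scene [ 0.2 -0.5] 76 0.163
scene [ 0.2  -0.45] 76 0.599
scene [0.2 0.9] 356 0.339
scene [0.2  0.95] 123 0.349
scene [ 0.25 -0.45] 44 0.6
scene [0.25 0.85] 111 0.305
scene [0.25 0.9 ] 787 0.348
scene [0.25 0.95] 187 0.356
scene [0.25 1.  ] 32 0.348
scene [0.3  0.85] 51 0.302
scene [0.3 0.9] 733 0.354
scene [0.3  0.95] 395 0.356
scene [0.3 1. ] 42 0.346
scene [0.35 0.9 ] 592 0.352
scene [0.35 0.95] 220 0.357
scene [0.4 0.9] 677 0.35
scene [0.4  0.95] 114 0.355
scene [0.45 0.9 ] 528 0.341
scene [0.5 0.9] 164 0.317
scene [ 0.6 -0. ] 61 0.165
top [ 0.1  -0.55] 18 0.291
top [ 0.15 -0.45] 184 0.291
top [ 0.2 -0.5] 14 0.163
top [ 0.2  -0.45] 167 0.291
top [ 0.6 -0. ] 81 0.167
pos [ 0.2726 -0.5901  0.2262] rpy [180.    0.   24.8] turn [0.0001 0.     0.    ] cm [ 28.68 -21.05  -3.38] rows 5.72 F [0.4 0.1 0.5] t 1.0
```

Request:
{"api": "step_arm", "payload": {
  "deltas": [0,0,0,5.4,2.5,-0.7,8.7,0,0,0,11.5,1.0,-1.5,8.7,0,0,0,15.8,-3.4,-2.3,8.7,0,0,0,20,-7.6,-3.4,8.7,0,0,0,23.5,-12.6,-3.4,8.7]
}}

```text
t: 1.62
position: [0.4347, -0.3752, 0.2612]
ee_rot: [179.9, -0.1, 24.9]
contact_force: [0.3, -1.0, 0.8]
width: 1.003
grip_force: 0.0
```

Request:
{"api": "step_arm", "payload": {
  "deltas": [0,0,0,2.6,-4.2,0,8.7,0,0,0,5.2,-8.4,0,8.7,0,0,0,5.2,-8.4,0,8.7,0,0,0,5.2,-8.4,0,8.7]
}}

```text
t: 2.12
position: [0.4449, -0.2798, 0.2604]
ee_rot: [179.9, 0.0, 24.8]
contact_force: [-0.5, -0.4, -0.1]
width: 0.997
grip_force: 0.0
```

```bash
python3 - <<'E'
from h import *
go(.4447,-.2787,.26,24.8)
im,d=optics.camera("wrist"); c=cal("wrist"); save("w1",im); np.savez("w1.npz",im=im,d=d)
P,u,v=cloud(d,c)
s=near(P,.446,-.277,.06)
k=s&(P[:,2]>.095)&(P[:,2]<.106); print("core",k.sum(),circ(P[k],.0205),(P[k].max(0)+P[k].min(0))/2,P[k][:,2].max())
k=s&(P[:,2]>.03)&(P[:,2]<.079); print("wind",k.sum(),circ(P[k],.037))
Kc=c; print("cam",-c[1].T@c[2])
E
```

```text
pos [ 0.4449 -0.2798  0.2604] rpy [1.7993e+02 2.0000e-02 2.4780e+01] turn [ 0.0012  0.0004 -0.0004] cm [ 0.03 -0.11  0.04] rows 0.02 F [-0.5 -0.4 -0.1] t 2.125
core 593 [ 0.44440157 -0.28004442] [ 0.4442679  -0.28009817  0.09850213] 0.10197120884293964
wind 2579 [ 0.44365197 -0.28042117]
cam [ 0.51987017 -0.24666069  0.41881388]
```

View pics/w1.png

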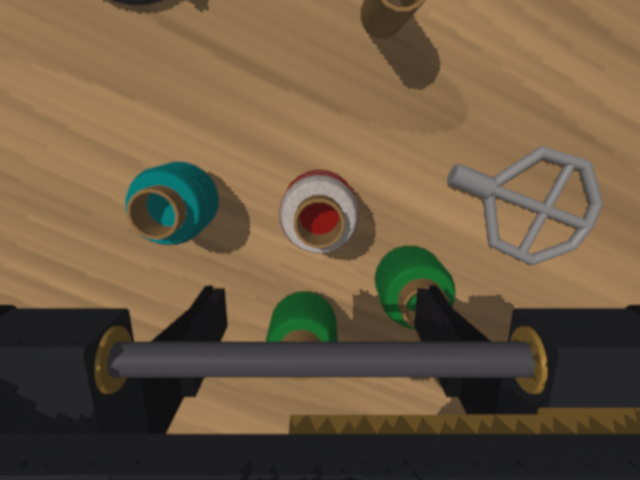

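The wrist view shows the white spool at (320,220), and its centre agrees with the top view to within about 1 mm. I'll descend, narrowing the jaws to 6.5 cm.

Request:
{"api": "step_arm", "payload": {
  "deltas": [0,0,0,0,0,4,6.8,0,0,0,0,0,8,6.5,0,0,0,0,0,12,6.5,0,0,0,0,0,15,6.5,0,0,0,0,0,15,6.5]
}}

```text
t: 2.8
position: [0.4427, -0.2795, 0.1076]
ee_rot: [-179.7, 0.2, 24.7]
contact_force: [0.8, -0.5, 0.7]
width: 0.751
grip_force: 0.0
```

Request:
{"api": "step_arm", "payload": {
  "deltas": [0,0,0,0,0,0,4.0,0,0,0,0,0,0,4.0,0,0,0,0,0,0,4.0,0,0,0,0,0,0,4.0,0,0,0,0,0,0,4.0],
  "force": 15
}}

```text
t: 3.42
position: [0.4452, -0.2791, 0.1104]
ee_rot: [180.0, -0.0, 24.8]
contact_force: [-0.1, -0.9, 1.0]
width: 0.465
grip_force: 0.0
```

```bash
python3 - <<'E'
from h import *
im,d=optics.camera("wrist"); save("w2",im); s=manip.sense(); print(s["width"],s["grip_force"],s["position"])
E
```

```text
0.46446742383539524 0.0 [ 0.44510248 -0.27905096  0.11028112]
```

View pics/w2.png

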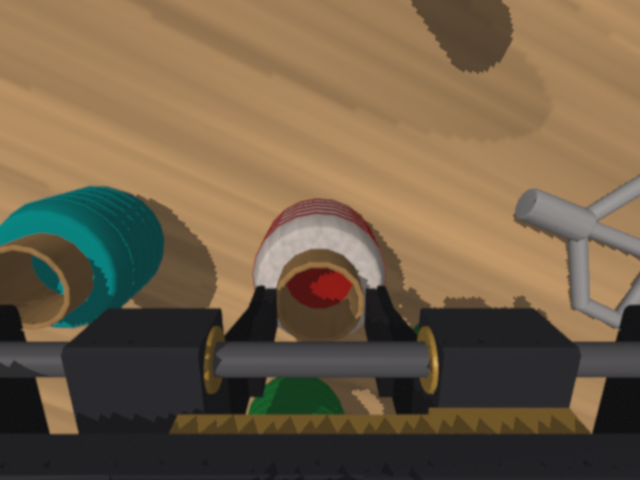

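The core at (320,295) is between the fingertips, but there is no grip force yet, so I'll close further.

Request:
{"api": "step_arm", "payload": {
  "deltas": [0,0,0,0,0,0,2.0,0,0,0,0,0,0,2.0,0,0,0,0,0,0,2.0],
  "force": 15
}}

```text
t: 3.85
position: [0.4451, -0.2791, 0.1101]
ee_rot: [180.0, 0.0, 24.8]
contact_force: [-0.2, -0.0, -0.1]
width: 0.252
grip_force: 0.0
```

```bash
python3 - <<'E'
from h import *
im,d=optics.camera("wrist"); save("w3",im); s=manip.sense(); print(s["width"],s["grip_force"],s["position"])
c=cal("wrist"); p=s["position"]
for z in(.110,.085,.1): print(z,proj([p[0],p[1],z],c))
P,u,v=cloud(d,c)
k=near(P,.4445,-.279,.04)&(P[:,2]>.02)&(P[:,2]<.079);print(k.sum(),circ(P[k],.037) if k.any() else 0)
im,d=optics.camera("top");c=cal("top"); P,u,v=cloud(d,c); k=near(P,.4445,-.279,.05)&(P[:,2]>.02)&(P[:,2]<.079);print(k.sum(),circ(P[k],.037))
E
```

```text
0.24735169467452003 0.0 [ 0.44506623 -0.27906802  0.11013064]
0.11 [318.41587479 311.48540907]
0.085 [318.63593733 288.70314598]
0.1 [318.51069225 301.6693071 ]
6149 [ 0.44389035 -0.27965904]
  return _methods._mean(a, axis=axis, dtype=dtype,
  ret = um.true_divide(
Traceback (most recent call last):
  File "h.py", line 18, in circ
    return least_squares(lambda c:np.hypot(P[:,0]-c[0],P[:,1]-c[1])-r,np.median(P[:,:2],0),loss="soft_l1",f_scale=0.001).x
           ~~~~~~~~~~~~~^^^^^^^^^^^^^^^^^^^^^^^^^^^^^^^^^^^^^^^^^^^^^^^^^^^^^^^^^^^^^^^^^^^^^^^^^^^^^^^^^^^^^^^^^^^^^^^^
ValueError: Initial guess is outside of provided bounds
```

View pics/w3.png

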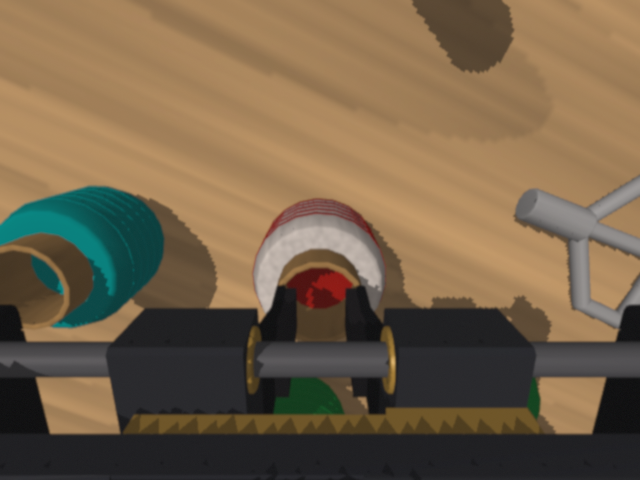

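```bash
python3 - <<'E'
from h import *
im,d=optics.camera("wrist"); c=cal("wrist"); P,u,v=cloud(d,c)
for (a,b) in [(285,293),(285,300),(285,310),(280,320),(360,293),(360,310),(355,300),(320,252),(320,335)]:
    k=(u==a)&(v==b); print(a,b,P[k].round(4))
im,d=optics.camera("scene"); c=cal("scene"); save("s3",cv2.resize(im[200:300,160:300],None,fx=5,fy=5,interpolation=2))
P,u,v=cloud(d,c); print(proj([.445,-.279,.085],c),proj([.445,-.279,.1],c))
E
```

```text
285 293 [[ 0.4495 -0.2612  0.1152]]
285 300 [[ 0.4484 -0.2621  0.1191]]
285 310 [[ 0.4486 -0.2628  0.128 ]]
280 320 [[ 0.4486 -0.2616  0.1371]]
360 293 [[ 0.4632 -0.2904  0.1156]]
360 310 [[ 0.4622 -0.2893  0.1305]]
355 300 [[ 0.4605 -0.2891  0.1185]]
320 252 [[ 0.4639 -0.2711  0.0866]]
320 335 [[ 0.4271 -0.2882  0.0964]]
[219.86360589 255.32468822] [219.03613267 252.49562196]
```

View pics/s3.png

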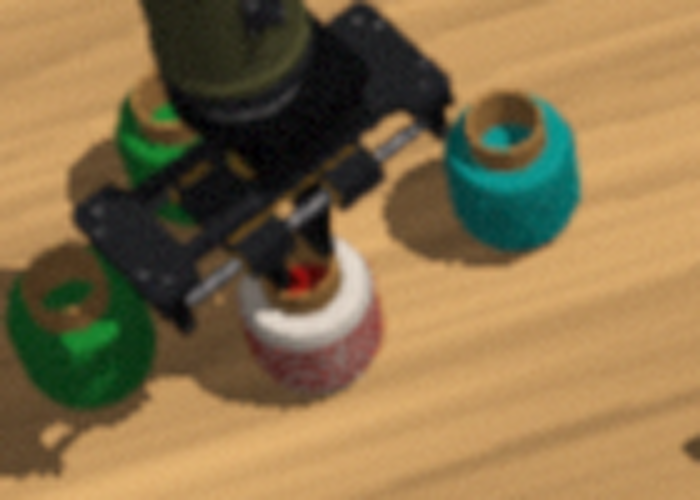

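The depth readings put the fingertips at z ≈ 0.113, about 28 mm higher than the stated TCP geometry implies. The jaws therefore closed above the core. I'll reopen, go down about 2 cm, then check again.

Request:
{"api": "step_arm", "payload": {
  "deltas": [0,0,0,0,0,0,6.5,0,0,0,0,0,0,6.5,0,0,0,0,0,0,6.5,0,0,0,0,0,0,6.5,0,0,0,0,0,0,6.5]
}}

```text
t: 4.68
position: [0.445, -0.2791, 0.1101]
ee_rot: [180.0, 0.0, 24.8]
contact_force: [0.3, -0.3, -0.3]
width: 0.697
grip_force: 0.0
```

Request:
{"api": "step_arm", "payload": {
  "deltas": [0,0,0,0,0,0.8,6.5,0,0,0,0,0,1.6,6.5,0,0,0,0,0,2.0,6.5,0,0,0,0,0,2.0,6.5]
}}

```text
t: 5.18
position: [0.4447, -0.2788, 0.0895]
ee_rot: [-179.9, 0.0, 24.8]
contact_force: [-0.2, -0.4, 0.1]
width: 0.745
grip_force: 0.0
```

```bash
python3 - <<'E'
from h import *
s=manip.sense(); im,d=optics.camera("wrist"); save("w4",im);c=cal("wrist"); P,u,v=cloud(d,c); print(s["position"],s["width"])
# points in tool frame (x fwd, y close, z down rel TCP)
R=Ro.from_euler("xyz",s["ee_rot"],degrees=True).as_matrix(); Q=(P-s["position"])@R
col=im[v,u].astype(int); dark=col.max(1)<60
k=dark&(np.abs(Q[:,1])<.06)&(np.abs(Q[:,0])<.02)&(Q[:,2]<.05)
for sg in(-1,1):
    q=Q[k&(np.sign(Q[:,1])==sg)&(Q[:,2]>-.03)]; print(sg,len(q),np.percentile(q,[1,50,99],axis=0).round(4), q[:,2].max())
E
```

```text
[ 0.44471929 -0.27884287  0.08953438] 0.7451604533501284
-1 1380 [[-0.0062 -0.0406 -0.0297]
 [ 0.0102 -0.0329 -0.0158]
 [ 0.0123 -0.0311  0.002 ]] 0.003323619953213336
1 1469 [[-0.0075  0.0335 -0.0296]
 [ 0.0102  0.0354 -0.0155]
 [ 0.0123  0.0434  0.0023]] 0.0037107506544977655
```

Fingertips now measure about 3 mm ahead of the TCP reading, at z ≈ 0.086. That is beside the bare core, so I'll close here.

Request:
{"api": "step_arm", "payload": {
  "deltas": [0,0,0,0,0,0,3.6,0,0,0,0,0,0,3.6,0,0,0,0,0,0,3.6,0,0,0,0,0,0,3.6,0,0,0,0,0,0,3.6],
  "force": 15
}}

```text
t: 5.85
position: [0.4452, -0.2791, 0.0903]
ee_rot: [180.0, -0.0, 24.8]
contact_force: [-1.0, 0.7, 1.0]
width: 0.503
grip_force: 15.0
```

Gripped at 43.8 mm and 15 N. Now I'll lift.

Request:
{"api": "step_arm", "payload": {
  "deltas": [0,0,0,0,0,-2,3.6,0,0,0,0,0,-7,3.6,0,0,0,0,0,-12.5,3.6,0,0,0,0,0,-18,3.6,0,0,0,0,0,-20,3.6],
  "force": 22
}}

```text
t: 6.48
position: [0.4462, -0.2798, 0.2939]
ee_rot: [179.7, -0.2, 24.8]
contact_force: [-0.7, -0.2, -1.0]
width: 0.501
grip_force: 22.0
```

```bash
python3 - <<'E'
from h import *
s=manip.sense(); print(s["width"],s["grip_force"])
go(.53,-.10,.29,24.8); go(.6112,-.0145,.29,24.8)
E
```

```text
0.5008797596813168 21.995180058293045
pos [ 0.4462 -0.2798  0.2939] rpy [ 1.7971e+02 -1.6000e-01  2.4790e+01] turn [ 0.005  -0.0028 -0.0002] cm [ 15.14 -12.81   0.37] rows 3.17 F [-0.7 -0.2 -1. ] t 6.475
pos [ 0.4462 -0.2798  0.2939] rpy [ 1.7971e+02 -1.6000e-01  2.4790e+01] turn [ 0.005  -0.0028 -0.0002] cm [ 26.1  -17.17   0.38] rows 5.0 F [-0.7 -0.2 -1. ] t 6.475
```

Request:
{"api": "step_arm", "payload": {
  "deltas": [0,0,0,4.5,-3.8,0,3.6,0,0,0,9,-7.6,0,3.6,0,0,0,13,-11,0,3.6,0,0,0,15.1,-12.8,0,3.6,0,0,0,15.1,-12.8,0,3.6]
}}

```text
t: 7.1
position: [0.529, -0.0963, 0.2897]
ee_rot: [-179.9, -0.0, 25.1]
contact_force: [0.0, 0.3, -1.3]
width: 0.502
grip_force: 22.0
```

```bash
python3 - <<'E'
from h import *
s=manip.sense(); im,d=optics.camera("wrist"); c=cal("wrist"); save("w5",im); np.savez("w5.npz",im=im,d=d)
go(.6112,-.0145,.29,24.8)
P,u,v=cloud(d,c); col=im[v,u].astype(int)
k=near(P,.611,-.0145,.085)&(P[:,2]>.015)&(P[:,2]<.03); print("foot",k.sum(),cv2.minEnclosingCircle(P[k][:,:2].astype(np.float32)))
k=near(P,.611,-.0145,.03)&(P[:,2]>.04)&(P[:,2]<.118); print("tube",k.sum(),circ(P[k],.012) if k.sum()>5 else 0)
k=near(P,.611,-.0145,.035)&(P[:,2]>.127)&(P[:,2]<.18); print("head",k.sum(),P[k].mean(0),P[k].max(0))
H=P[near(P,.611,-.0145,.035)&(P[:,2]>.148)&(P[:,2]<.156)]; print("headtop",len(H),H.mean(0),cv2.minAreaRect((H[:,:2]*1000).astype(np.float32)))
red=(col[:,0]>80)&(col[:,0]>2*col[:,1])&(col[:,0]>2*col[:,2])&near(P,.611,-.0145,.04)
print("red",red.sum(),P[red].mean(0),P[red].min(0),P[red].max(0))
# held spool in tool frame
R=Ro.from_euler("xyz",s["ee_rot"],degrees=True).as_matrix(); Q=(P-s["position"])@R
k=(np.abs(Q[:,0])<.06)&(np.abs(Q[:,1])<.05)&(Q[:,2]>.01)&(Q[:,2]<.09); print("spoolwind",k.sum(),circ(Q[k],.037),Q[k].min(0),Q[k].max(0))
E
```

```text
pos [ 0.5284 -0.0988  0.2896] rpy [-1.7999e+02  6.0000e-02  2.4930e+01] turn [-0.0002  0.001   0.0022] cm [11.06 -4.15 -0.05] rows 1.89 F [-0.8 -1.4 -1.5] t 7.15
foot 15153 ((0.6101356148719788, -0.01806495524942875), 0.07411985099315643)
tube 175 [ 0.61011442 -0.01792393]
head 750 [ 0.61026944 -0.01809822  0.15060827] [ 0.61988515 -0.0039812   0.16573309]
headtop 494 [ 0.61001977 -0.01849813  0.15115461] ((610.0765991210938, -17.90479850769043), (17.860902786254883, 15.959218978881836), 70.85951232910156)
red 71 [ 0.61392041 -0.00726618  0.14479599] [ 0.60777138 -0.00986468  0.13877563] [ 0.6198585  -0.0039812   0.14732223]
spoolwind 10041 [ 0.00118673 -0.01625037] [-0.02278914 -0.03463922  0.01000137] [0.03466199 0.03920828 0.06595326]
```

View pics/w5.png

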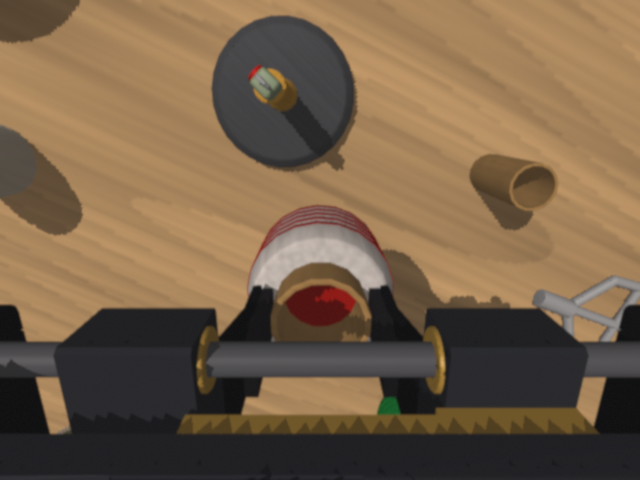

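The wrist view shows the stand head at (265,80) with its button facing up-left (stand +y ≈ 71° world). The spool is held at (320,300) and hasn't tilted. The arm has settled, so I'll re-measure.

```bash
cat > m.py <<'E'
from h import *
s=manip.sense(); c=cal("wrist"); im,d=optics.camera("wrist"); np.savez("w6.npz",im=im,d=d)
P,u,v=cloud(d,c); col=im[v,u].astype(int)
k=near(P,.611,-.0165,.085)&(P[:,2]>.015)&(P[:,2]<.03); print("foot",k.sum(),cv2.minEnclosingCircle(P[k][:,:2].astype(np.float32)),np.median(P[k][:,2]))
H=P[near(P,.611,-.0165,.035)&(P[:,2]>.148)&(P[:,2]<.156)]; print("headtop",len(H),H.mean(0),cv2.minAreaRect((H[:,:2]*1000).astype(np.float32)))
R=Ro.from_euler("xyz",s["ee_rot"],degrees=True).as_matrix(); Q=(P-s["position"])@R; lit=col.max(1)>75
k=lit&(np.hypot(Q[:,0],Q[:,1])<.05)&(Q[:,2]>.02)&(Q[:,2]<.075)&(Q[:,0]>.02); print("wind",k.sum(),circ(Q[k],.037),Q[k][:,2].max())
k=lit&(np.abs(Q[:,1])<.01)&(np.abs(Q[:,0])<.04)&(Q[:,2]<.0)&(Q[:,2]>-.03);print("coretop",k.sum(),np.percentile(Q[k],[2,50,98],axis=0).round(4) if k.any() else 0)
E
python3 m.py
```

```text
foot 15242 ((0.6105504035949707, -0.014963146299123764), 0.07427053153514862) 0.021744905509542656
headtop 490 [ 0.61036677 -0.01556017  0.15149897] ((610.3233032226562, -14.877964973449707), (18.078536987304688, 15.473442077636719), 71.18330383300781)
wind 2210 [-0.00149525  0.00060553] 0.06653201879611027
coretop 695 [[ 0.0161 -0.0096 -0.0108]
 [ 0.0191 -0.0001 -0.0083]
 [ 0.0205  0.0096 -0.0005]]
```

```bash
python3 -c "
from h import *
go(.6116,-.0154,.29,-19)"
```

```text
pos [ 0.5281 -0.1003  0.2897] rpy [1.7999e+02 7.0000e-02 2.4780e+01] turn [7.000e-04 1.100e-03 7.641e-01] cm [11.14 -4.21 -0.05] rows 4.09 F [-0.1 -1.  -2.8] t 7.2
```

Request:
{"api": "step_arm", "payload": {
  "deltas": [0,0,0.16,2.5,-0.9,0,3.6,0,0,0.32,5.5,-2.0,0,3.6,0,0,0.48,8.5,-3.2,0,3.6,0,0,0.64,11.1,-4.2,0,3.6,0,0,0.764,11.1,-4.2,0,3.6]
}}

```text
t: 7.82
position: [0.6122, -0.0145, 0.2892]
ee_rot: [-180.0, 0.1, -19.2]
contact_force: [0.1, -0.7, -1.8]
width: 0.503
grip_force: 22.0
```

Request:
{"api": "step_arm", "payload": {
  "deltas": [0,0,0,0,0,0,3.6,0,0,0,0,0,0,3.6]
}}

```text
t: 8.07
position: [0.6113, -0.0165, 0.29]
ee_rot: [179.9, 0.0, -19.0]
contact_force: [-0.5, 0.4, -1.1]
width: 0.497
grip_force: 22.0
```

```bash
sed -i 's/^k=near(P,.611,-.0165,.085)/go(.6116,-.0154,.29,-19)\n&/' m.py; python3 m.py; python3 - <<'E'
from h import *
for n in("scene","top"):
    im,d=optics.camera(n); c=cal(n); P,u,v=cloud(d,c); col=im[v,u].astype(int)
    k=near(P,.611,-.015,.05)&(P[:,2]>.205)&(P[:,2]<.275)&(col.max(1)>75); print(n,k.sum(),circ(P[k],.037) if k.sum()>5 else 0, P[k][:,2].min() if k.any() else 0)
E
```

```text
pos [ 0.6113 -0.0163  0.2901] rpy [ 1.7996e+02 -1.0000e-02 -1.9000e+01] turn [ 0.0007 -0.0001  0.    ] cm [-0.01 -0.09  0.01] rows 0.01 F [ 0.2 -0.3 -0.9] t 8.125
foot 8628 ((0.6114238500595093, -0.015346678905189037), 0.07397546619176865) 0.02170991438211812
headtop 0 [nan nan nan] ((0.0, 0.0), (0.0, 0.0), 0.0)
wind 2215 [-8.87057370e-04  3.46576065e-05] 0.06656540321154232
coretop 688 [[ 0.0166 -0.0096 -0.0106]
 [ 0.0196  0.0001 -0.0084]
 [ 0.0211  0.0095 -0.0005]]
scene 519 [ 0.61045118 -0.01632707] 0.21100019582761853
top 0 0 0m.py:6: RuntimeWarning: Mean of empty slice.
  H=P[near(P,.611,-.0165,.035)&(P[:,2]>.148)&(P[:,2]<.156)]; print("headtop",len(H),H.mean(0),cv2.minAreaRect((H[:,:2]*1000).astype(np.float32)))
  ret = um.true_divide(
```

Request:
{"api": "step_arm", "payload": {
  "deltas": [0,0,0,0,-0.1,2,3.6,0,0,0,0,-0.1,5,3.6,0,0,0,0,-0.1,8,3.6,0,0,0,0,-0.1,11,3.6,0,0,0,0,-0.1,14,3.6]
}}

```text
t: 8.85
position: [0.6119, -0.0144, 0.1494]
ee_rot: [180.0, -0.0, -19.0]
contact_force: [0.1, 0.2, -1.4]
width: 0.497
grip_force: 22.0
```

Request:
{"api": "step_arm", "payload": {
  "deltas": [0,0,0,0,0,1.0,3.6,0,0,0,0,0,2.0,3.6,0,0,0,0,0,2.8,3.6,0,0,0,0,0,3.3,3.6,0,0,0,0,0,3.3,3.6]
}}

```text
t: 9.48
position: [0.6119, -0.0139, 0.1171]
ee_rot: [180.0, 0.0, -19.0]
contact_force: [0.3, -0.9, -1.7]
width: 0.499
grip_force: 22.0
```

Request:
{"api": "step_arm", "payload": {
  "deltas": [0,0,0,0,0,0.2,3.6,0,0,0,0,0,0.4,3.6,0,0,0,0,0,0.5,3.6,0,0,0,0,0,0.5,3.6]
}}

```text
t: 9.98
position: [0.6121, -0.014, 0.1124]
ee_rot: [180.0, -0.0, -19.0]
contact_force: [-0.3, -0.0, 0.8]
width: 0.497
grip_force: 22.0
```

Request:
{"api": "step_arm", "payload": {
  "deltas": [0,0,0,0,0,0.05,3.6,0,0,0,0,0,0.1,3.6,0,0,0,0,0,0.1,3.6]
}}

```text
t: 10.35
position: [0.6125, -0.014, 0.1123]
ee_rot: [-180.0, -0.1, -19.0]
contact_force: [-1.5, -0.6, 5.6]
width: 0.492
grip_force: 22.0
```

```bash
python3 - <<'E'
from h import *
go(.6116,-.015,.2,-19)
for n in("scene","wrist"):
    c=cal(n);im,d=optics.camera(n); P,u,v=cloud(d,c); col=im[v,u].astype(int)
    k=near(P,.611,-.015,.045)&(P[:,2]>.04)&(P[:,2]<.1)&(col.max(1)>75); print(n,k.sum(),circ(P[k],.037))
    k=near(P,.611,-.015,.03)&(P[:,2]>.105)&(P[:,2]<.132)&(col.max(1)>60); print(np.percentile(P[k],[5,50,95],axis=0).round(4))
    if n=="scene": save("s6",cv2.resize(im[230:330,290:390],(600,600),interpolation=2))
E
```

```text
pos [ 0.6125 -0.014   0.1123] rpy [-1.800e+02 -8.000e-02 -1.898e+01] turn [-0.     -0.0015  0.0004] cm [-0.04  0.13 -8.77] rows 1.4 F [-1.5 -0.6  5.6] t 10.35
scene 340 [ 0.61034467 -0.01395409]
[[ 0.5985 -0.0355  0.106 ]
 [ 0.622  -0.0196  0.1179]
 [ 0.6337  0.0034  0.1269]]
wrist 4476 [ 0.61069076 -0.01384376]
[[ 0.6016 -0.0339  0.1067]
 [ 0.6207 -0.0192  0.121 ]
 [ 0.6329  0.0046  0.126 ]]
```

View pics/s6.png

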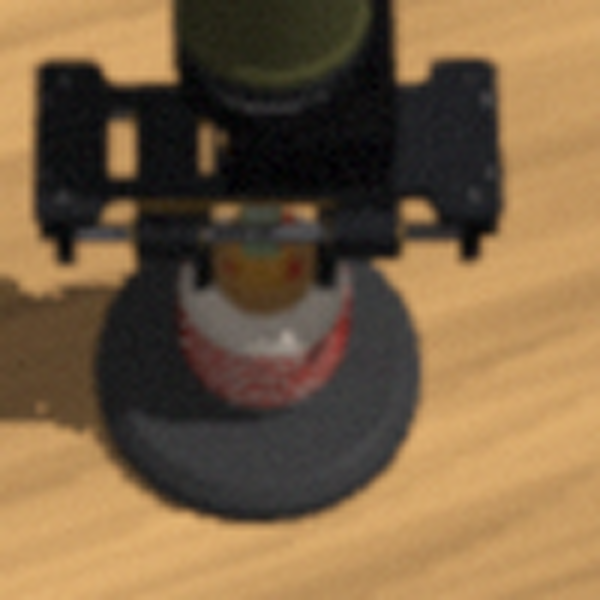

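The spool is seated: force rose to 5.6 N, z stopped at the expected height, and the winding rests on the foot at image (265,330). Release and rise.

Request:
{"api": "step_arm", "payload": {
  "deltas": [0,0,0,0,0,-0.1,6.0,0,0,0,0,0,-0.1,6.0,0,0,0,0,0,-0.1,6.0,0,0,0,0,0,-0.1,6.0,0,0,0,0,0,-0.1,6.0]
}}

```text
t: 11.08
position: [0.6119, -0.014, 0.112]
ee_rot: [180.0, 0.0, -19.0]
contact_force: [0.5, -0.1, 0.6]
width: 0.687
grip_force: 0.0
```

Request:
{"api": "step_arm", "payload": {
  "deltas": [0,0,0,0,0.1,-0.6,6.0,0,0,0,0,0.1,-1.2,6.0,0,0,0,0,0.1,-1.8,6.0,0,0,0,0,0.1,-1.8,6.0,0,0,0,0,0.1,-1.8,6.0]
}}

```text
t: 11.7
position: [0.6115, -0.0149, 0.1301]
ee_rot: [180.0, 0.0, -19.0]
contact_force: [-0.1, -0.4, -0.1]
width: 0.689
grip_force: 0.0
```

```bash
python3 - <<'E'
from h import *
s=manip.sense(); go(.6110,-.0150,.1305,-19); print(s["width"])
for n in ("wrist","scene"):
    c=cal(n); im,d=optics.camera(n); save("g_"+n,im if n=="wrist" else cv2.resize(im[230:330,290:390],(600,600),interpolation=2))
    P,u,v=cloud(d,c); col=im[v,u].astype(int)
    R=Ro.from_euler("xyz",s["ee_rot"],degrees=True).as_matrix(); Q=(P-s["position"])@R
    g=(col[:,1]>col[:,0]+3)&(np.hypot(Q[:,0],Q[:,1])<.03)&(P[:,2]>.12)&(P[:,2]<.17); print(n,"green",g.sum(),np.percentile(Q[g],[2,50,98],axis=0).round(4) if g.any() else 0)
    r=(col[:,0]>90)&(col[:,0]>2*col[:,1])&(np.hypot(Q[:,0],Q[:,1])<.03)&(P[:,2]>.125)&(P[:,2]<.17); print("red",r.sum(),np.percentile(Q[r],[2,50,98],axis=0).round(4) if r.any() else 0)
    k=(col.max(1)<60)&(np.abs(Q[:,0])<.02)&(Q[:,2]<.02)&(Q[:,2]>-.02)&(abs(Q[:,1])<.05)
    for sg in(-1,1):
        q=Q[k&(np.sign(Q[:,1])==sg)]; print("fing",len(q),np.percentile(q,[1,50,99],axis=0).round(4) if len(q) else 0)
    k=near(P,.611,-.015,.03)&(P[:,2]>.105)&(P[:,2]<.126)&(col.max(1)>60); print("core",np.percentile(P[k],[5,50,95],axis=0).round(4))
E
```

```text
pos [ 0.6115 -0.0149  0.1301] rpy [179.99   0.   -18.98] turn [0.0002 0.0001 0.0004] cm [-0.04  0.03 -0.04] rows 0.01 F [-0.1 -0.4 -0.1] t 11.7
0.6885510788284374
wrist green 1555 [[-0.0003 -0.0071 -0.0226]
 [ 0.0063  0.0005 -0.0191]
 [ 0.0074  0.0082 -0.0008]]
red 263 [[-0.0043 -0.0124 -0.0171]
 [ 0.0024 -0.0104 -0.0147]
 [ 0.006  -0.0086 -0.009 ]]
fing 855 [[-0.006  -0.0377 -0.0199]
 [ 0.0106 -0.0311 -0.0097]
 [ 0.0126 -0.0294  0.0031]]
fing 903 [[-0.0061  0.0301 -0.0199]
 [ 0.0106  0.0318 -0.0095]
 [ 0.0127  0.0388  0.0034]]
core [[ 0.5968 -0.0331  0.107 ]
 [ 0.6201 -0.0195  0.121 ]
 [ 0.6326  0.0054  0.1251]]
scene green 22 [[ 0.002  -0.0047 -0.0221]
 [ 0.0054  0.0006 -0.0156]
 [ 0.009   0.0056 -0.0014]]
red 1 [[ 0.004  -0.0096 -0.0166]
 [ 0.004  -0.0096 -0.0166]
 [ 0.004  -0.0096 -0.0166]]
fing 13 [[ 0.0084 -0.0379 -0.0189]
 [ 0.011  -0.035  -0.0104]
 [ 0.0138 -0.0322 -0.0001]]
fing 18 [[ 0.006   0.031  -0.0159]
 [ 0.0115  0.0349 -0.0051]
 [ 0.0143  0.0389  0.0082]]
core [[ 0.5962 -0.034   0.1064]
 [ 0.6205 -0.0199  0.1171]
 [ 0.633   0.0052  0.1246]]
```

View pics/g_wrist.png

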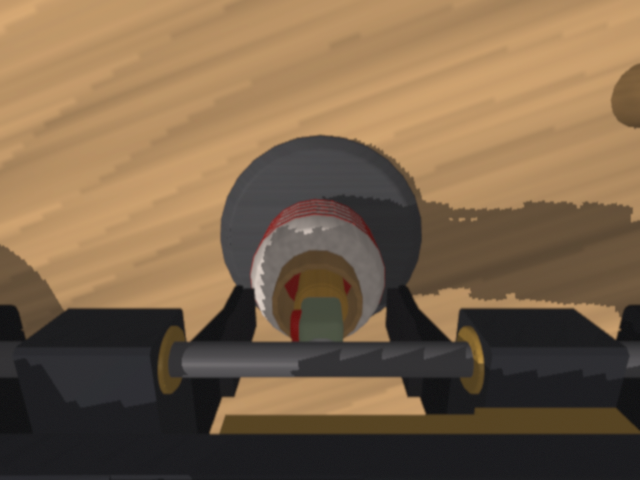

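The head is centred between the fingers (block at (322,318), button on its left) and the spool stands concentric around it. I'll squeeze.

Request:
{"api": "step_arm", "payload": {
  "deltas": [0,0,0,0,0,0,3.0,0,0,0,0,0,0,2.0,0,0,0,0,0,0,1.2,0,0,0,0,0,0,1.2,0,0,0,0,0,0,1.2],
  "force": 35
}}

```text
t: 12.42
position: [0.6116, -0.0148, 0.1301]
ee_rot: [180.0, -0.0, -18.9]
contact_force: [-1.1, -1.3, 0.8]
width: 0.209
grip_force: 5.9
```

Request:
{"api": "step_arm", "payload": {
  "deltas": [0,0,0,0,0,0,1.2,0,0,0,0,0,0,1.2,0,0,0,0,0,0,1.2,0,0,0,0,0,0,1.2],
  "force": 35
}}

```text
t: 12.92
position: [0.6115, -0.015, 0.1301]
ee_rot: [180.0, 0.0, -19.0]
contact_force: [1.2, -1.3, -0.3]
width: 0.198
grip_force: 35.0
```

Request:
{"api": "step_arm", "payload": {
  "deltas": [0,0,0,0,0,-0.3,1.2,0,0,0,0,0,-0.6,1.2,0,0,0,0,0,-1.0,1.2,0,0,0,0,0,-1.5,1.2,0,0,0,0,0,-1.5,1.2]
}}

```text
t: 13.55
position: [0.6116, -0.015, 0.1457]
ee_rot: [180.0, -0.0, -19.0]
contact_force: [1.8, 0.4, -4.4]
width: 0.202
grip_force: 35.0
```

Request:
{"api": "step_arm", "payload": {
  "deltas": [0,0,0,0,0,-1.2,1.2,0,0,0,0,0,-2.4,1.2,0,0,0,0,0,-3.6,1.2,0,0,0,0,0,-4.8,1.2,0,0,0,0,0,-5.8,1.2]
}}

```text
t: 14.18
position: [0.6115, -0.0149, 0.204]
ee_rot: [180.0, -0.0, -19.0]
contact_force: [1.9, -0.3, -7.4]
width: 0.202
grip_force: 35.0
```

Request:
{"api": "step_arm", "payload": {
  "deltas": [0,0,0,0,0,-0.5,1.2,0,0,0,0,0,-1.0,1.2,0,0,0,0,0,-1.2,1.2,0,0,0,0,0,-1.2,1.2,0,0,0,0,0,-1.2,1.2]
}}

```text
t: 14.8
position: [0.6115, -0.0149, 0.2151]
ee_rot: [180.0, 0.0, -19.0]
contact_force: [1.0, -1.6, -5.1]
width: 0.204
grip_force: 35.0
```

Request:
{"api": "step_arm", "payload": {
  "deltas": [0,0,0,0,0,-0.1,1.2,0,0,0,0,0,-0.1,1.2,0,0,0,0,0,-0.1,1.2]
}}

```text
t: 15.18
position: [0.6115, -0.0149, 0.2152]
ee_rot: [180.0, 0.0, -19.0]
contact_force: [4.7, -1.7, -13.2]
width: 0.204
grip_force: 35.0
```

```bash
python3 - <<'E'
from h import *
go(.6115,-.015,.2151,-19); s=manip.sense()
for n in ("wrist","scene"):
    c=cal(n); im,d=optics.camera(n)
    if n=="scene": save("e_"+n,cv2.resize(im[210:330,290:390],(500,600),interpolation=2))
    P,u,v=cloud(d,c); col=im[v,u].astype(int)
    R=Ro.from_euler("xyz",s["ee_rot"],degrees=True).as_matrix(); Q=(P-s["position"])@R
    g=(col[:,1]>col[:,0]+3)&(np.hypot(Q[:,0],Q[:,1])<.03)&(P[:,2]>.12)&(P[:,2]<.27); print(n,"green z",g.sum(),np.percentile(P[g][:,2],[2,50,98]).round(4) if g.any() else 0)
    k=near(P,.611,-.015,.03)&(P[:,2]>.105)&(P[:,2]<.13)&(col.max(1)>60); print("core",np.percentile(P[k],[5,50,95],axis=0).round(4))
    k=near(P,.611,-.015,.045)&(P[:,2]>.04)&(P[:,2]<.1)&(col.max(1)>75); print("wind",circ(P[k],.037))
E
```

```text
pos [ 0.6115 -0.0149  0.2152] rpy [ 1.7999e+02  4.0000e-02 -1.8980e+01] turn [0.0002 0.0007 0.0004] cm [0.   0.   0.01] rows 0.0 F [  4.7  -1.7 -13.2] t 15.175
wrist green z 1688 [0.2152 0.2339 0.2378]
core [[ 0.5959 -0.0329  0.1071]
 [ 0.6178 -0.0184  0.1216]
 [ 0.6324  0.0053  0.1257]]
wind [ 0.61021965 -0.0137284 ]
scene green z 50 [0.2156 0.232  0.2385]
core [[ 0.5954 -0.0354  0.1059]
 [ 0.619  -0.0192  0.1181]
 [ 0.6334  0.0048  0.1264]]
wind [ 0.61023533 -0.01377608]
```

View pics/e_scene.png

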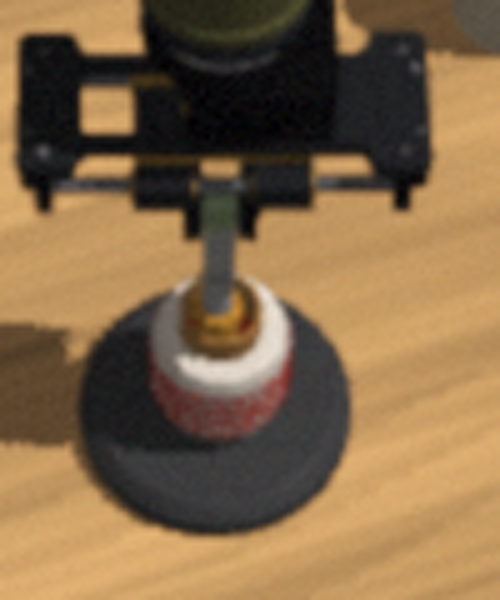

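The head is held at (220,210) with the post fully drawn. Force rose to 13 N against the solid end with the reading up 85.1 mm from home, and the spool is still seated on the foot. Handing in.

```bash
python3 -c "
from rig import order
print(order.job_done())"
```

```text
the job is handed in; nothing more can be done
None
```

The red-and-white spool is seated on the stand's foot, and the gripper is holding the post up at its second stop by the head with the red button squeezed in. I handed the job in at about 15 s; no verdict came back.

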